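# Find the canister's own lid and clip it shut

### The job

The blue coffee canister has been left open. Of the three look-alike lids drying on the sloping wire rack, find the one that fits it, set that lid squarely down on the canister, then swing both steel side clips up and fully in over the lid's edge. Leave the canister standing upright about where it is, and leave the other two lids and everything else undisturbed.

Things in the scene. Friction and masses are not known exactly. Their poses are not given: they have to be found in the camera images.
- rack: Sloping drainer of steel wire, 380 mm wide (y), 105 mm high, fixed. Origin on the table under its middle; x level, pointing roughly away from the robot; z up. The bed rises along +x at 35 degrees; three lids lie on it side by side, 125 mm apart in y, in any order, lower edges against a wire lip.
- canister: Square blue plastic canister, open on top, standing loose: 88 x 88 mm outside, 120 mm high, mouth 81 x 81 mm, 0.4 to 0.75 kg with a paper-wrapped coffee brick inside (top 26 mm below the rim). Origin: centre of its underside; z up; the two clips are on its +y and -y faces.
- mouth (a point): Centre of the canister's mouth at the height of the rim (120 mm above its underside); axes as the canister.
- clip_left (a joint): Steel side clip on the canister's +y face, hinged along the canister's x, 106 mm above its underside and 51.5 mm out from its middle. 0 = closed (upright, 9 mm inward lip over the lid's edge); grows as it leans outward, to 1.6 rad. Friction hinge (0.025 N m): 1 N at the free edge turns it, it stays where left. Push its outer face up and in, round the hinge; a level push jams if it leans far out.
- clip_right (a joint): The same clip on the canister's -y face (outward is -y). Either clip closes only over the right lid, fully down.
- clip_left_tip (a point): Middle of the free (upper when closed) edge of the left clip, 27 mm from its hinge. The flap is 40 mm wide (along the canister's x), 29 mm long and 3 mm thick; when closed its outer face is 53 mm from the canister's middle.
- clip_right_tip (a point): The same point of the right clip, which has the same sizes.
- lid_small: One of three look-alike blue plastic lids: square plate 76 x 76 x 8 mm; grey plug beneath, 58 x 58 mm, 8 mm deep, its lower 4 mm only 50 x 50 mm; bar grip in the middle of the top, 60 mm long along the lid's x, 18 mm wide (y), 32 mm high. About 60 to 130 g. Origin: middle of the plate's lower edge, on its underside; x runs up-slope to the lid's centre, 38 mm away; z is the lid's upward normal.
- lid_small_seat (a point): Centre of the underside of this lid's plate (the face that rests on a rim); axes as the lid.
- lid_small_grip (a point): Inside this lid's bar grip, on its middle axis: 31 mm above the plate's underside, 23 mm above the plate's top, 9 mm below the top of the grip; axes as the lid.
- lid_mid: One of three look-alike blue plastic lids: square plate 94 x 94 x 8 mm; grey plug beneath, 76 x 76 mm, 8 mm deep, its lower 4 mm only 68 x 68 mm; bar grip in the middle of the top, 60 mm long along the lid's x, 18 mm wide (y), 32 mm high. About 60 to 130 g. Origin: middle of the plate's lower edge, on its underside; x runs up-slope to the lid's centre, 47 mm away; z is the lid's upward normal.
- lid_mid_seat (a point): Centre of the underside of this lid's plate (the face that rests on a rim); axes as the lid.
- lid_mid_grip (a point): Inside this lid's bar grip, on its middle axis: 31 mm above the plate's underside, 23 mm above the plate's top, 9 mm below the top of the grip; axes as the lid.
- lid_large: One of three look-alike blue plastic lids: square plate 112 x 112 x 8 mm; grey plug beneath, 94 x 94 mm, 8 mm deep, its lower 4 mm only 86 x 86 mm; bar grip in the middle of the top, 60 mm long along the lid's x, 18 mm wide (y), 32 mm high. About 60 to 130 g. Origin: middle of the plate's lower edge, on its underside; x runs up-slope to the lid's centre, 56 mm away; z is the lid's upward normal.
- lid_large_seat (a point): Centre of the underside of this lid's plate (the face that rests on a rim); axes as the lid.
- lid_large_grip (a point): Inside this lid's bar grip, on its middle axis: 31 mm above the plate's underside, 23 mm above the plate's top, 9 mm below the top of the grip; axes as the lid.
- jar: Closed glass jar, 86 mm across, 130 mm high, bystander; origin under its middle.
- tea_tin: Plain aluminium tin, 68 mm across, 110 mm high, bystander; origin under its middle.
- mug: White ceramic mug, 82 mm across, 92 mm high, handle at its +y, bystander; origin under its middle.
- spoon: Stainless tablespoon 158 mm long lying on the table, bystander; origin near its middle, x towards the bowl.
- saucer: White saucer, 140 mm across, 18 mm high, bystander; origin under its middle.
Mind the look-alikes: they are no part of the job. Leave any pink look-alike of the lid_mid alone.

How it is judged (in metres and radians):
On the way, in this order (a step that is already met when the one before it is completed fails the run):
1. the fitting lid is lifted clear of the rack (distance of lid_mid_grip from where it was at the start of the episode above 0.05 m and height (world z) of lid_mid_seat above 0.11 m and contact force between lid_mid and rack below 0.01 N), for 0.1 s.
2. the fitting lid sits fully down on the canister, both clips still open (distance between lid_mid_seat and mouth below 0.006 m and z of lid_mid_seat in the frame of mouth below 0.002 m and angle between the z axis of lid_mid and the z axis of canister, either way round below 0.05 rad and value of joint each of clip_left, clip_right above 0.2 rad), for 0.2 s.
3. one clip is closed over the lid (value of joint any of clip_left, clip_right below 0.15 rad), for 0.1 s.
At the end, for the whole second after the job is handed in: The fitting lid lies flat on the rim (centre within 6 mm, at most 2 mm high, within 3 degrees), both clips are within 0.15 rad of shut, the canister stands upright within 80 mm of its start, all at rest; the other two lids are on the rack within 25 mm of their places (value of joint each of clip_left, clip_right below 0.15 rad and distance between lid_mid_seat and mouth below 0.006 m and z of lid_mid_seat in the frame of mouth below 0.002 m and angle between the z axis of lid_mid and the z axis of canister, either way round below 0.05 rad and angle between canister's own z axis and vertical below 0.05 rad and height (world z) of canister below 0.005 m and distance of canister from where it was at the start of the episode below 0.08 m and linear speed of each of canister, lid_mid below 0.02 m/s and distance of each of lid_small, lid_large from where it was at the start of the episode below 0.025 m); the robot touches nothing.
It fails at once if the canister is tipped by more than about 17 degrees (angle between canister's own z axis and vertical above 0.3 rad).
It fails at once if another lid is moved off its place (over 25 mm) (distance of any of lid_small, lid_large from where it was at the start of the episode above 0.025 m).
It fails at once if the jar, tin, mug, spoon or saucer is moved by more than 30 mm (distance of any of jar, tea_tin, mug, spoon, saucer from where it was at the start of the episode above 0.03 m).
It also fails if it takes over 56 s, if anything falls off the work surface, if the arm or the gripper's body presses on something with over 40 N, if the wrist force passes 120 N, or if a joint passes its speed limit or range.

### The arm

A 6-joint arm with a two-finger parallel gripper is mounted at the origin on the work surface. World frame = base frame: x ahead of the robot, y to its left, z up, the work surface at z = 0. Lengths are in m, angles in degrees, forces in N, time in s.
With the tool pointing down it reaches from about 0.25 to 0.775 m from the base axis. Payload 4 kg.
Tool frame: the origin (TCP) lies midway between the tips of the shut fingers; the grasp point (between the pads) lies 19 mm behind it; z points along the fingers, y is the line along which they close (so a half turn about z gives the same grasp; the last joint's range is limited). The gripper opens to 85 mm and grips with 20 to 120 N. Pads are 22 mm wide; open, the fingers measure 114 mm over their backs; the gripper's body (76 mm by 85 mm) begins 54 mm behind the grasp point. The pads swing forward as they close: fully open they stand 13 mm farther back than shut.
Start: joints at [59.696, 4.996, 78.535, -0, 96.463, -5.907], TCP at [0.227, 0.501, 0.231] pointing down, gripper open.
Joint ranges: [-177.83, 177.83], [-43.37, 116.18], [15.69, 146.23], [-61.86, 241.86], [9.47, 152.12], [-147.06, 147.06]. Speed limits (degrees/s): [159.86, 159.86, 180, 180, 180, 180].

### API

Orientations are given as a 3x3 rotation matrix whose columns are the frame's x, y, z axes.
In Python, from bench import arm gives the robot as it stands.
- The arm moves only by the tool servo_tool, never from a script. Its argument "targets" is one flat list of numbers, 4 for each row, row after row: the shift along the tool's x, y, z in cm, then the turn about the tool's z in degrees. In form: [dx, dy, dz, turn, dx, dy, dz, turn, ...]. A call has 1 to 12 rows; each row is the pose to reach, as a shift and turn from the pose commanded when the call began, along the tool's axes at that moment; what a row does not reach only later rows make up. A row lasts 1/8 s, in which the tool goes at most 62.5 mm and 10.7 degrees, less where a joint would pass 70% of its speed; a pose out of reach is approached as far as the arm can. A call with a gripper value outside its range is refused whole. "jaw" is the finger opening in cm, from 0 to 8.54, set as the call begins (left out, the last holds). The fingers move at their own pace and stop on an object; "newtons" is the grip in N (left out, the last holds). Time passes only in rows, so rows that repeat a pose let the fingers close. It gives the time, the measured TCP pose, the force, the opening and the grip force at its end, in the units of the state.
- arm.get_state(): the state, without advancing time (a new reading comes with each control period).
- arm.grab_frame(name): name is "side" or "top" or "wrist"; returns a dict with "pixels" (400x640x3 uint8, blue, green, red), "fx", "fy", "cx", "cy" (pixels), "T" (4x4, takes a point from camera to world coordinates); the wrist camera has in their place "mount" (4x4, takes a point from camera to tool coordinates, whose origin is the TCP and whose axes are the flange's). Camera axes: x right, y up, looking along -z (the intrinsics and any distortion apply to the point x, -y, -z); pixel columns grow to the right and rows downward; lengths in m; the calibration is good to about 2 mm. The wrist camera is an equidistant fisheye: a pixel r from the principal point sees the ray r / f radians off the axis. A picture is of the moment at which its call begins: read the wrist's pose just before it. There is no depth.
- arm.sign_off(): hands the job in; it is judged then, once.
The state is a dict: "t": time; "qpos": joint angles; "joint_vel": joint speeds; "joint_efforts": joint torques, N m; "ee_pos": TCP position; "ee_rot": TCP orientation; "wrist_force": force on the tool from outside, world axes, zero at the start; "torque": the same for the moment, N m; "gripper_width": finger opening in m; "finger_force": force on a finger pad.
Only numpy, scipy, OpenCV 4.12 (cv2) and the standard library are available. Lean on these libraries where they do the work, as an engineer would, in place of code of your own. Each camera call takes 0.05 s, during which the arm holds its last target. There are 200 camera calls.

## Working session

There is one attempt and no reset: what is moved stays moved. The work goes in short steps, Python scripts to look and compute and a tool call to move; the robot and the scene stay as the last step left them, time stands still between calls to the robot, and variables do not carry over. Pictures are saved under pics/ and viewed, at most 10 in all, crops included, and the job is handed in when it is done.

Besides the shell and the picture viewer there is one more tool, called after "Call:" by a JSON object that holds its "name" and its "arguments". servo_tool: Moves the arm, as the interface text tells. Its arguments: {"type":"object","properties":{"targets":{"type":"array"},"jaw":{"type":"number"},"newtons":{"type":"number"}},"required":["targets"]}

```bash
mkdir -p pics; ls; python3 - <<'E'
from bench import arm
import cv2,json,numpy as np
s=arm.get_state();print({k:np.round(v,3).tolist() for k,v in s.items()})
for n in("side","top","wrist"):
    f=arm.grab_frame(n);cv2.imwrite(f"pics/{n}0.png",f["pixels"])
    print(n,{k:np.round(v,4).tolist() for k,v in f.items() if k!="pixels"})
E
```

```text
pics
{'t': 0.0, 'qpos': [59.697, 5.039, 78.626, 0.001, 96.462, -5.907], 'joint_vel': [0.113, 0.014, -0.025, -0.02, -0.153, -0.084], 'joint_efforts': [-0.0, -35.187, -31.327, -0.0, 0.011, 0.0], 'ee_pos': [0.227, 0.5, 0.23], 'ee_rot': [[-0.911, 0.413, -0.001], [0.413, 0.911, -0.002], [0.0, -0.002, -1.0]], 'wrist_force': [0.478, -0.228, 0.204], 'torque': [0.017, -0.003, 0.036], 'finger_force': 0.0, 'gripper_width': 0.085}
side {'fx': 387.0274, 'fy': 387.0274, 'cx': 321.8795, 'cy': 197.3984, 'T': [[-0.9718, 0.1735, -0.1595, 0.3878], [-0.2353, -0.7495, 0.6187, 0.5928], [-0.0122, 0.6388, 0.7692, 0.8724], [0.0, 0.0, 0.0, 1.0]]}
top {'fx': 446.6721, 'fy': 446.6721, 'cx': 319.7471, 'cy': 205.5987, 'T': [[0.0052, 0.9899, -0.1415, 0.3431], [-1.0, 0.0044, -0.0063, -0.0077], [-0.0056, 0.1416, 0.9899, 1.5361], [0.0, 0.0, 0.0, 1.0]]}
wrist {'fx': 309.7069, 'fy': 309.7069, 'cx': 317.2642, 'cy': 199.7282, 'mount': [[-0.0002, 0.9607, 0.2776, 0.0704], [1.0, 0.0002, 0.0, -0.0001], [-0.0, 0.2776, -0.9607, -0.1422], [0.0, 0.0, 0.0, 1.0]]}
```

View pics/top0.png

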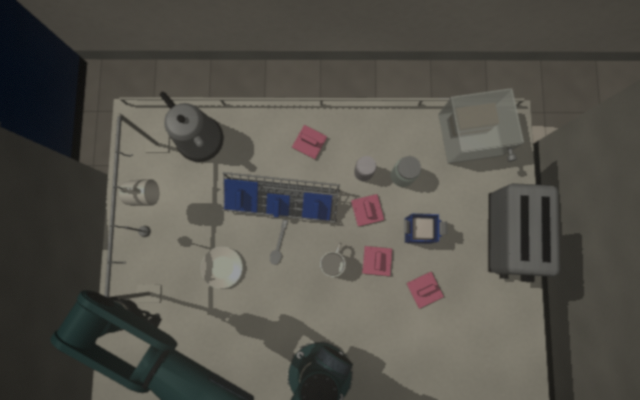

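View pics/side0.png

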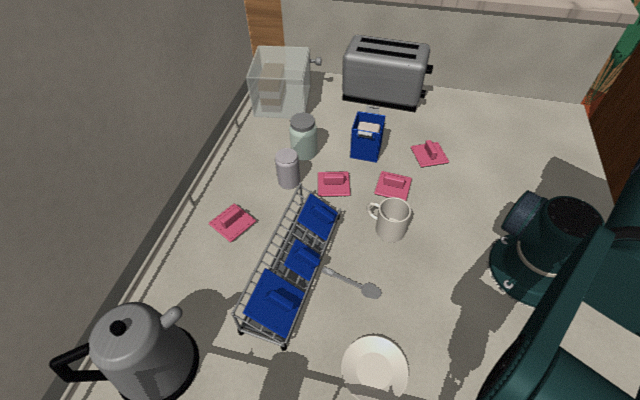

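Top view: the lids from left to right on the rack are large (241,195), small (278,205) and mid (318,207). The canister is at (422,229), with its clips at left and right. In the side view mid is at (319,215) and the canister at (368,135). I'll enlarge both.

```bash
python3 - <<'E'
import cv2,numpy as np
t=cv2.imread("pics/top0.png");s=cv2.imread("pics/side0.png")
def crop(im,x0,y0,w,h,k):
    c=cv2.resize(im[y0:y0+h,x0:x0+w],None,fx=k,fy=k,interpolation=cv2.INTER_CUBIC)
    c=cv2.convertScaleAbs(c,alpha=1.7)
    for i in range(0,w,10):cv2.putText(c,str(x0+i),(i*k,8),0,.3,(0,255,255));c[::4,i*k]=(0,255,255)
    for i in range(0,h,10):cv2.putText(c,str(y0+i),(0,i*k+4),0,.3,(0,255,255));c[i*k,::4]=(0,255,255)
    return c
A=np.hstack([crop(t,290,180,60,50,6),crop(t,395,205,60,50,6)])
B=np.hstack([crop(s,285,180,60,50,6),crop(s,340,105,60,50,6)])
cv2.imwrite("pics/c1.png",np.vstack([A,B]))
E
```

```text
(no output)
```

View pics/c1.png

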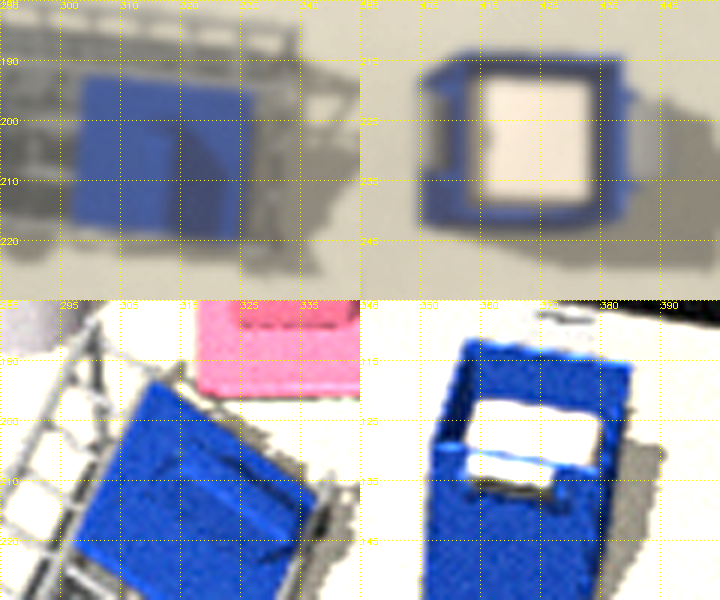

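```bash
cat > h.py <<'E'
import numpy as np
from scipy.optimize import least_squares
from scipy.spatial.transform import Rotation as R
C={'side':dict(f=387.0274,c=(321.8795,197.3984),T=np.array([[-0.9718,0.1735,-0.1595,0.3878],[-0.2353,-0.7495,0.6187,0.5928],[-0.0122,0.6388,0.7692,0.8724],[0,0,0,1]])),
'top':dict(f=446.6721,c=(319.7471,205.5987),T=np.array([[0.0052,0.9899,-0.1415,0.3431],[-1.0,0.0044,-0.0063,-0.0077],[-0.0056,0.1416,0.9899,1.5361],[0,0,0,1]]))}
def proj(n,P):
    k=C[n];q=(np.atleast_2d(P)-k['T'][:3,3])@k['T'][:3,:3]
    return np.c_[k['c'][0]+k['f']*q[:,0]/-q[:,2],k['c'][1]-k['f']*q[:,1]/-q[:,2]]
W=dict(f=309.7069,c=np.array([317.2642,199.7282]),M=np.array([[-0.0002,.9607,.2776,.0704],[1,.0002,0,-.0001],[0,.2776,-.9607,-.1422],[0,0,0,1]]))
def wproj(P,pos,rot):
    t=(np.atleast_2d(P)-pos)@np.array(rot);q=(t-W['M'][:3,3])@W['M'][:3,:3]
    v=np.c_[q[:,0],-q[:,1],-q[:,2]];h=np.hypot(v[:,0],v[:,1]);th=np.arctan2(h,v[:,2])
    return W['c']+W['f']*(th/h)[:,None]*v[:,:2]
def lidR(yaw): return (R.from_euler('z',yaw)*R.from_euler('y',-35,degrees=True)).as_matrix()
E
python3 - <<'E'
from h import *
h=.047
L=np.array([[2*h,h,.008],[2*h,-h,.008],[0,-h,.008],[0,h,.008]])
def fl(p): 
    w=p[:3]+L@lidR(p[3]).T
    return np.r_[(proj('top',w)-[[303.8,192.5],[332.5,195.5],[329.7,220],[302.5,216.7]]).ravel(),(proj('side',w[[0,1,2]])-[[297,220.8],[310.3,193.3],[337.8,212.8]]).ravel()]
r=least_squares(fl,[.5,-.0,.03,0]);print('lid',r.x.round(4),np.degrees(r.x[3]),r.fun.round(1))
print('grip',r.x[:3]+lidR(r.x[3])@[.047,0,.031],'grip axes\n',lidR(r.x[3]).round(3))
c=.044;K=np.array([[c,c,.12],[c,-c,.12],[-c,-c,.12],[-c,c,.12]])
def fc(p):
    w=K@R.from_euler('z',p[2]).as_matrix().T+[p[0],p[1],0]
    return np.r_[(proj('top',w[:2])-[[411.7,213.7],[438.8,213.7]]).ravel()*.5,(proj('side',w)-[[352.5,129.7],[357.8,112],[385.3,116.2],[380.7,133.3]]).ravel()]
r=least_squares(fc,[.47,-.25,0]);print('can',r.x.round(4),np.degrees(r.x[2]),r.fun.round(1))
p=r.x
for s in(1,-1):
  for a in(.8,1.2,1.6):
    w=np.array([[x,s*(.0515+.027*np.sin(a)),.106+.027*np.cos(a)] for x in(.02,-.02)])@R.from_euler('z',p[2]).as_matrix().T+[p[0],p[1],0]
    print(s,a,proj('top',w).round(1).tolist(),proj('side',w).round(1).tolist())
E
```

```text
lid [ 0.5159  0.0137  0.0332 -0.101 ] -5.785721200635391 [ 0.2 -0.   0.1 -0.1  0.2  0.5 -0.4  0.9 -0.2 -0.4 -0.3 -0.1 -0.4  0.3]
grip [0.53650852 0.01160604 0.08554059] grip axes
 [[ 0.815  0.101 -0.571]
 [-0.083  0.995  0.058]
 [ 0.574  0.     0.819]]
can [ 0.4748 -0.3298 -0.0176] -1.0097044804267254 [-0.9  0.2 -0.6  0.5 -0.8 -0.4 -0.3 -0.9  0.5 -0.8  0.5  0.7]
1 0.8 [[401.8, 221.2], [401.8, 233.8]] [[358.0, 135.2], [371.6, 137.4]]
1 1.2 [[399.5, 221.5], [399.5, 234.0]] [[357.4, 138.9], [371.0, 141.1]]
1 1.6 [[398.3, 221.8], [398.4, 234.2]] [[357.1, 142.0], [370.6, 144.3]]
-1 0.8 [[446.6, 222.2], [446.8, 234.8]] [[366.8, 105.8], [379.6, 107.7]]
-1 1.2 [[447.6, 222.5], [447.8, 235.1]] [[366.9, 107.0], [379.6, 108.9]]
-1 1.6 [[447.3, 222.9], [447.5, 235.3]] [[366.8, 109.4], [379.3, 111.3]]
```

Call:
{"name": "servo_tool", "arguments": {"targets": [-12, -8, -3, 40, -25, -16, -3, 80, -37, -24, -3, 120, -49.2, -31.5, -3, 161.4, -49.2, -31.5, -3, 161.4, -49.2, -31.5, -3, 161.4, -49.2, -31.5, -3, 161.4, -49.2, -31.5, -3, 161.4, -49.2, -31.5, -3, 161.4, -49.2, -31.5, -3, 161.4, -49.2, -31.5, -3, 161.4, -49.2, -31.5, -3, 161.4], "jaw": 5}}

```text
t: 1.65
ee_pos: [0.5451, 0.0101, 0.2605]
ee_rot: [[0.897, 0.442, -0.002], [0.442, -0.897, 0.0], [-0.001, -0.001, -1.0]]
wrist_force: [0.6, 0.6, 0.2]
gripper_width: 0.0501
finger_force: 0.0
```

Call:
{"name": "servo_tool", "arguments": {"targets": [0, 0, 0, 32, 0, 0, 0, 32, 0, 0, 0, 32, 0, 0, 0, 32, 0, 0, 0, 32]}}

```text
t: 2.28
ee_pos: [0.545, 0.0108, 0.2611]
ee_rot: [[0.996, -0.09, -0.0], [-0.09, -0.996, 0.0], [-0.0, -0.0, -1.0]]
wrist_force: [0.6, -0.4, 0.1]
gripper_width: 0.0498
finger_force: 0.0
```

```bash
cat > snap.py <<'E'
from h import *
from bench import arm
import cv2,sys,json
def snap(name,cam='wrist'):
    s=arm.get_state();f=arm.grab_frame(cam)
    cv2.imwrite(f'pics/{name}.png',f['pixels']);json.dump([np.array(s['ee_pos']).tolist(),np.array(s['ee_rot']).tolist()],open(f'pics/{name}.json','w'))
    print(s['t'],np.round(s['ee_pos'],4),np.round(s['ee_rot'],3).tolist());return s,f
if __name__=='__main__': snap(*sys.argv[1:])
E
python3 snap.py w1
```

```text
2.275 [0.545  0.0108 0.2611] [[0.996, -0.09, -0.0], [-0.09, -0.996, 0.0], [-0.0, -0.0, -1.0]]
```

View pics/w1.png

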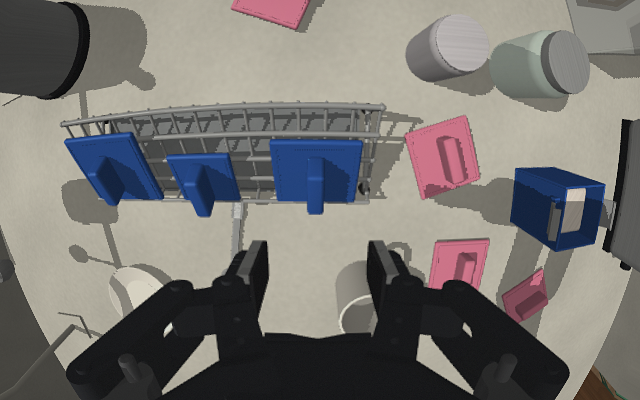

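```bash
python3 - <<'E'
from h import *
import json
pos,rot=json.load(open('pics/w1.json'))
h=.047
L=np.array([[2*h,h,.008],[2*h,-h,.008],[0,-h,.008],[0,h,.008],[.017,.009,.04],[.017,-.009,.04]])
Pw=[[276,140],[361,141],[359,202],[272,201],[308,213],[323,213]]
def fl(p,t=1): 
    w=p[:3]+L@lidR(p[3]).T
    return np.r_[t*(proj('top',w[:4])-[[303.8,192.5],[332.5,195.5],[329.7,220],[302.5,216.7]]).ravel(),t*(proj('side',w[[0,1,2]])-[[297,220.8],[310.3,193.3],[337.8,212.8]]).ravel(),(wproj(w,pos,rot)-Pw).ravel()]
for t in(1,.01):
  r=least_squares(fl,[.5,-.0,.03,0],args=(t,));print('lid',r.x.round(4),np.degrees(r.x[3]),r.fun[14:].round(1))
  print('grip',r.x[:3]+lidR(r.x[3])@[.057,0,.031])
E
```

```text
lid [ 0.5151  0.015   0.035  -0.1142] -6.544639779019436 [-5.3  0.1  3.7  1.4 -4.5 -1.   5.7 -1.7 -0.2 -0.2  1.   0.2]
grip [0.54383165 0.01167673 0.09306985]
lid [ 0.515   0.0151  0.0348 -0.117 ] -6.702223482035578 [-5.2  0.2  3.7  1.6 -4.6 -0.8  5.6 -1.8 -0.3 -0.1  0.9  0.3]
grip [0.54366862 0.01168517 0.09283938]
```

```bash
python3 - <<'E'
from h import *
import json,cv2
pos,rot=json.load(open('pics/w1.json'));im=cv2.imread('pics/w1.png')
h=.047
L=np.array([[2*h,h,.008],[2*h,-h,.008],[0,-h,.008],[0,h,.008],[.077,.009,.04],[.077,-.009,.04],[.017,-.009,.04],[.017,.009,.04]])
w=np.array([.5159,.0137,.0332])+L@lidR(-.101).T
p=wproj(w,pos,rot);k=5;o=np.array([245,95])
c=cv2.resize(im[95:225,245:395],None,fx=k,fy=k,interpolation=cv2.INTER_CUBIC)[:600]
for a in(p[:4],p[4:]):cv2.polylines(c,[((a-o)*k).astype(np.int32)],True,(0,255,255))
cv2.imwrite('pics/w1c.png',c);print(p.round(1).tolist())
E
```

```text
[[271.1, 139.7], [364.7, 140.7], [355.4, 199.4], [278.8, 198.6], [308.3, 174.5], [326.9, 174.7], [325.2, 211.8], [309.0, 211.7]]
```

View pics/w1c.png

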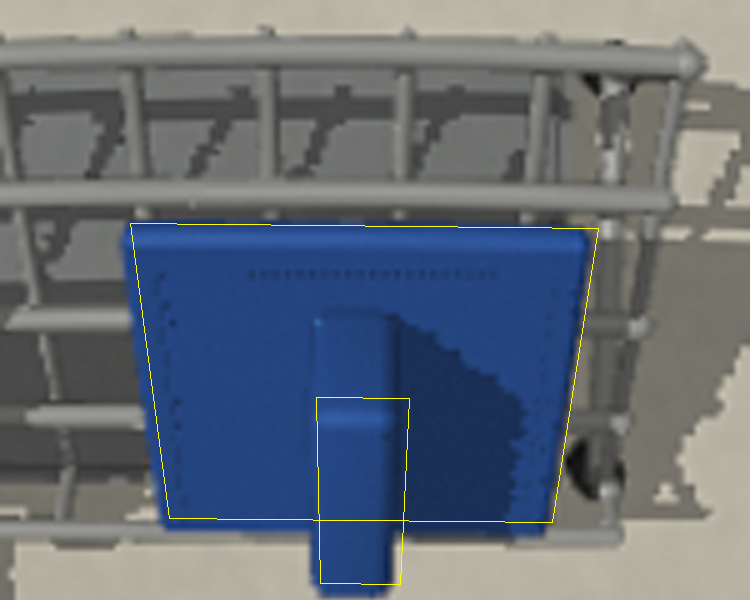

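The overlay fits, with the lid about 2 mm further toward +y. Going down to grasp it.

Call:
{"name": "servo_tool", "arguments": {"targets": [0, -0.17, 6, 0, 0, -0.17, 12, 0, 0, -0.17, 16, 0, 0, -0.17, 18.4, 0, 0, -0.17, 18.4, 0, 0, -0.17, 18.4, 0], "jaw": 5}}

```text
t: 3.08
ee_pos: [0.5455, 0.0125, 0.0775]
ee_rot: [[0.996, -0.092, 0.0], [-0.092, -0.996, 0.0], [0.0, -0.0, -1.0]]
wrist_force: [-0.2, -0.9, 0.2]
gripper_width: 0.05
finger_force: 0.0
```

Call:
{"name": "servo_tool", "arguments": {"targets": [0, 0, 0, 0, 0, 0, 0, 0, 0, 0, 0, 0, 0, 0, 0, 0, 0, 0, 0, 0, 0, 0, 0, 0], "jaw": 1, "newtons": 25}}

```text
t: 3.82
ee_pos: [0.5453, 0.0124, 0.0786]
ee_rot: [[0.996, -0.093, 0.0], [-0.093, -0.996, -0.0], [0.0, 0.0, -1.0]]
wrist_force: [-3.5, -0.2, 6.1]
gripper_width: 0.0175
finger_force: 33.7
```

Call:
{"name": "servo_tool", "arguments": {"targets": [0, 0, -0.5, 0, 0, 0, -1.5, 0, 0, 0, -4, 0, 0, 0, -8, 0, 0, 0, -13, 0, 0, 0, -17, 0, 0, 0, -17, 0, 0, 0, -17, 0]}}

```text
t: 4.82
ee_pos: [0.545, 0.0126, 0.2465]
ee_rot: [[0.996, -0.092, -0.001], [-0.092, -0.996, 0.0], [-0.001, -0.0, -1.0]]
wrist_force: [0.5, 0.5, -1.7]
gripper_width: 0.0177
finger_force: 32.0
```

```bash
python3 snap.py w2; python3 - <<'E'
from h import *
import cv2
# table points for picking free spot
for q in[(378,262),(425,290),(380,305),(422,229),(335,265)]:
    k=C['top'];d=k['T'][:3,:3]@[(q[0]-k['c'][0])/k['f'],-(q[1]-k['c'][1])/k['f'],-1];o=k['T'][:3,3];print(q,(o-d*o[2]/d[2]).round(3))
a=cv2.imread('pics/w2.png')
cv2.imwrite('pics/w2h.png',a)
E
```

```text
4.825 [0.545  0.0126 0.2465] [[0.996, -0.092, -0.001], [-0.092, -0.996, 0.0], [-0.001, -0.0, -1.0]]
(378, 262) [ 0.369 -0.198  0.   ]
(425, 290) [ 0.276 -0.355  0.   ]
(380, 305) [ 0.226 -0.202  0.   ]
(422, 229) [ 0.483 -0.351  0.   ]
(335, 265) [ 0.358 -0.051  0.   ]
```

View pics/w2.png

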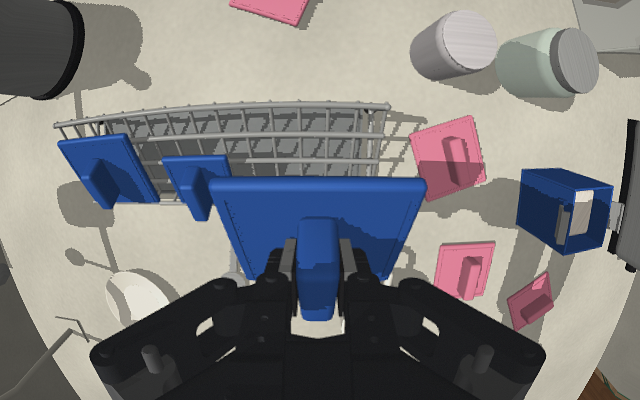

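Lid held, still tilted 35°; the other lids are undisturbed. I'll carry it to free table near (0.23,-0.21) and press it flat there.

Call:
{"name": "servo_tool", "arguments": {"targets": [-5, 4, 0, -4.2, -10.6, 8.6, 0, -4.2, -15.9, 12.9, 0, -4.2, -21.2, 17.2, 0, -4.2, -26.5, 21.5, 0, -4.2, -31.8, 25.8, 0, -4.2, -31.8, 25.8, 5, -4.2, -31.8, 25.8, 10, -4.2, -31.8, 25.8, 15, -4.2, -31.8, 25.8, 19, -4.2, -31.8, 25.8, 19, -4.2, -31.8, 25.8, 19, -4.2]}}

```text
t: 6.38
ee_pos: [0.2051, -0.2153, 0.0581]
ee_rot: [[1.0, -0.019, 0.0], [-0.019, -1.0, -0.001], [0.0, 0.001, -1.0]]
wrist_force: [-0.1, -0.1, -0.9]
gripper_width: 0.0179
finger_force: 31.5
```

Call:
{"name": "servo_tool", "arguments": {"targets": [0, 0, 1.0, 0, 0, 0, 1.5, 0, 0.5, 0, 1.7, 0, 1.06, 0, 1.9, 0, 1.55, 0, 2.1, 0, 2.05, 0, 2.4, 0, 2.5, 0, 2.7, 0, 2.8, 0, 2.95, 0, 3.1, 0, 3.2, 0, 3.3, 0, 3.4, 0, 3.3, 0, 3.4, 0, 3.3, 0, 3.4, 0], "newtons": 20}}

```text
t: 7.88
ee_pos: [0.2388, -0.2161, 0.0248]
ee_rot: [[1.0, -0.019, 0.001], [-0.019, -1.0, -0.001], [0.001, 0.001, -1.0]]
wrist_force: [-0.0, 1.1, 6.7]
gripper_width: 0.0178
finger_force: 30.1
```

```bash
python3 snap.py w3; python3 snap.py s3 side;python3 -c "
import cv2,numpy as np
a=cv2.imread('pics/w3.png')[100:400,120:520];b=cv2.imread('pics/s3.png')[90:290,380:640]
cv2.imwrite('pics/m3.png',np.hstack([cv2.resize(a,(400,300)),cv2.resize(b,(390,300))]))"
```

```text
7.875 [ 0.2388 -0.2161  0.0248] [[1.0, -0.019, 0.001], [-0.019, -1.0, -0.001], [0.001, 0.001, -1.0]]
7.925 [ 0.2388 -0.2162  0.0248] [[1.0, -0.019, 0.001], [-0.019, -1.0, -0.001], [0.001, 0.001, -1.0]]
```

View pics/m3.png

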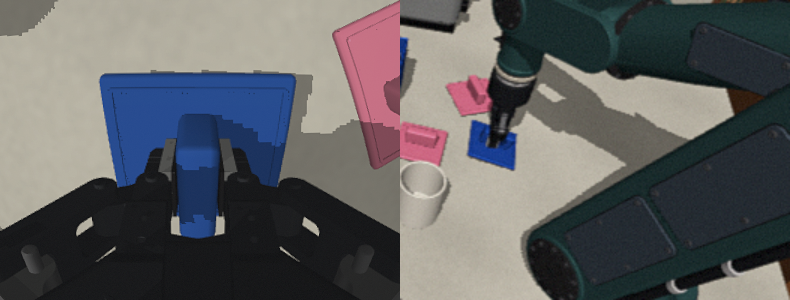

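Lid looks flat on the table. Release, rise and measure its pose.

Call:
{"name": "servo_tool", "arguments": {"targets": [0, 0, 0, 0, 0, 0, 0, 0, 0, 0, 0, 0, 0, 0, -3, 0, 0, 0, -8, 0, 0, 0, -13, 0, 0, 0, -17, 0, 0, 0, -17, 0, 0, 0, -17, 0], "jaw": 5}}

```text
t: 9.1
ee_pos: [0.2375, -0.2153, 0.1924]
ee_rot: [[1.0, -0.019, -0.001], [-0.019, -1.0, 0.001], [-0.001, -0.001, -1.0]]
wrist_force: [0.3, -0.3, 0.4]
gripper_width: 0.0497
finger_force: 0.0
```

```bash
python3 snap.py w4; python3 - <<'E'
from h import *
import json,cv2
pos,rot=json.load(open('pics/w4.json'));im=cv2.imread('pics/w4.png')
b=im.astype(int);m=((b[...,0]>1.6*b[...,2])&(b[...,0]>60)).astype(np.uint8)
n,l,s,_=cv2.connectedComponentsWithStats(m)
h=.047;L=np.array([[-h,-h,.016],[-h,h,.016],[h,h,.016],[h,-h,.016]])
p=wproj(np.array([.226,-.216,0])+L,pos,rot);print(p.round(1).tolist())
print([(x[:5].tolist()) for x in s[1:] if x[4]>1500])
o=np.array([200,100]);c=cv2.resize(im[100:300,200:440],None,fx=3,fy=3,interpolation=cv2.INTER_CUBIC)
cv2.polylines(c,[((p-o)*3).astype(np.int32)],True,(0,255,255));cv2.imwrite('pics/w4c.png',c)
E
```

```text
9.1 [ 0.2375 -0.2153  0.1924] [[1.0, -0.019, -0.001], [-0.019, -1.0, 0.001], [-0.001, -0.001, -1.0]]
[[361.4, 230.6], [277.1, 232.1], [272.3, 147.5], [362.9, 145.8]]
[[274, 134, 90, 86, 7359]]
```

View pics/w4c.png

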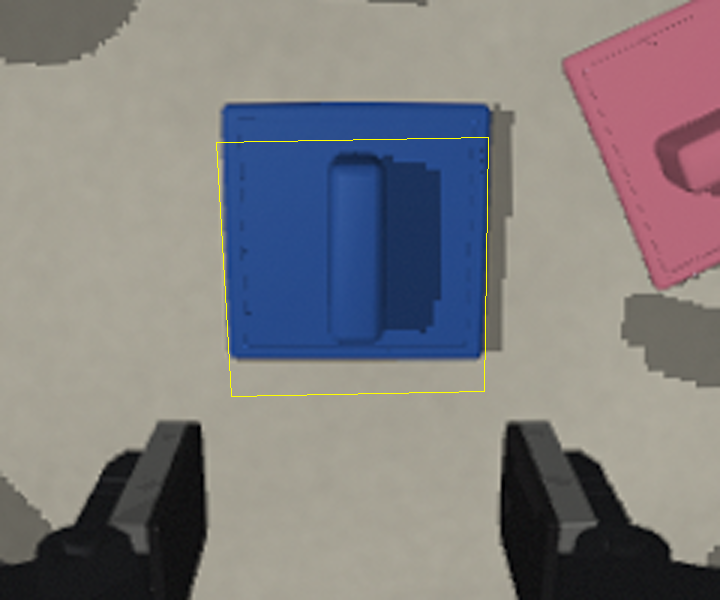

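The picture shows the lid lying flat, with plate-top corners at (274,135), (363,135), (360.3,219) and (277.3,219). Fitting its pose.

```bash
python3 - <<'E'
from h import *
import json
pos,rot=json.load(open('pics/w4.json'))
h=.047;L=np.array([[h,h,.016],[h,-h,.016],[-h,-h,.016],[-h,h,.016]])
f=lambda p:(wproj(L@R.from_euler('z',p[2]).as_matrix().T+[p[0],p[1],0],pos,rot)-[[274,135],[363,135],[360.3,219],[277.3,219]]).ravel()
r=least_squares(f,[.23,-.21,0]);print(r.x.round(4),np.degrees(r.x[2]),r.fun.round(1))
E
```

```text
[ 0.2392 -0.2165 -0.0171] -0.9806728590824659 [-1.  -0.9  1.2 -1.1  1.1  1.1 -1.3  1.3]
```

Call:
{"name": "servo_tool", "arguments": {"targets": [0.17, 0.12, 5, 0, 0.17, 0.12, 10, 0, 0.17, 0.12, 15, 0, 0.17, 0.12, 17.1, 0, 0.17, 0.12, 17.1, 0, 0.17, 0.12, 17.1, 0]}}

```text
t: 9.9
ee_pos: [0.2396, -0.217, 0.0226]
ee_rot: [[1.0, -0.019, 0.0], [-0.019, -1.0, -0.0], [0.0, 0.0, -1.0]]
wrist_force: [0.2, -0.3, -0.0]
gripper_width: 0.05
finger_force: 0.0
```

Call:
{"name": "servo_tool", "arguments": {"targets": [0, 0, 0, 0, 0, 0, 0, 0, 0, 0, 0, 0, 0, 0, 0, 0, 0, 0, 0, 0, 0, 0, -1, 0, 0, 0, -5, 0, 0, 0, -11, 0, 0, 0, -17, 0, 0, 0, -22, 0, 0, 0, -22, 0, 0, 0, -22, 0], "jaw": 1, "newtons": 45}}

```text
t: 11.4
ee_pos: [0.2391, -0.2163, 0.2414]
ee_rot: [[1.0, -0.019, -0.001], [-0.019, -1.0, 0.001], [-0.001, -0.001, -1.0]]
wrist_force: [-0.8, -0.1, -1.1]
gripper_width: 0.017
finger_force: 44.4
```

Call:
{"name": "servo_tool", "arguments": {"targets": [4, 3.7, 0, 0, 8, 7.4, 0, 0, 12.3, 11.1, 0, 0, 12.3, 11.1, 0, 0, 12.3, 11.1, 0, 0, 12.3, 11.1, 0, 0]}}

```text
t: 12.15
ee_pos: [0.3594, -0.3292, 0.2423]
ee_rot: [[1.0, -0.019, -0.0], [-0.019, -1.0, 0.0], [-0.0, -0.0, -1.0]]
wrist_force: [-0.1, -0.1, -1.6]
gripper_width: 0.0171
finger_force: 44.4
```

```bash
python3 snap.py w5; python3 - <<'E'
from h import *
import json,cv2
pos,rot=json.load(open('pics/w5.json'));im=cv2.imread('pics/w5.png')
K=np.array([[1,1],[1,-1],[-1,-1],[-1,1]])
k=4;o=np.array([220,20])
c=cv2.convertScaleAbs(cv2.resize(im[20:170,220:420],None,fx=k,fy=k,interpolation=cv2.INTER_CUBIC),alpha=1.5)
for hh in(.044,.0405):
  w=np.c_[K*hh,[.12]*4]@R.from_euler('z',-.0176).as_matrix().T+[.4748,-.3298,0];p=wproj(w,pos,rot);print(p.round(1).tolist())
  cv2.polylines(c,[((p-o)*k).astype(np.int32)],True,(0,255,255))
cv2.imwrite('pics/w5c.png',c)
E
```

```text
12.15 [ 0.3594 -0.3292  0.2423] [[1.0, -0.019, -0.0], [-0.019, -1.0, 0.0], [-0.0, -0.0, -1.0]]
[[263.9, 13.9], [366.9, 13.5], [367.3, 112.1], [263.9, 112.4]]
[[267.9, 17.3], [362.9, 16.9], [363.3, 107.9], [267.8, 108.2]]
```

View pics/w5c.png

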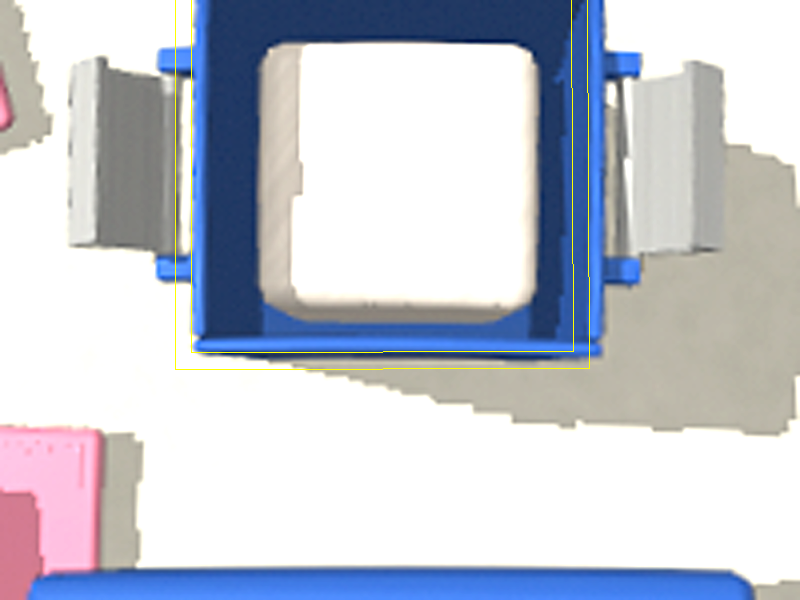

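The rim is about 3 mm further +x and 3.5 mm further −y than the first fit: outer corners at crop (193,355) and (605,355). So the mouth centre is about (0.4777,-0.3334). The clips lean outward, clear of the lid's path.

Call:
{"name": "servo_tool", "arguments": {"targets": [5, 0.2, 0, 0, 9, 0.2, 0, 0, 11.84, 0.2, 0, 0, 11.84, 0.2, 0, 0, 11.84, 0.2, 4, 0, 11.84, 0.2, 8, 0, 11.84, 0.2, 9, 0, 11.84, 0.2, 9, 0, 11.84, 0.2, 9, 0]}}

```text
t: 13.32
ee_pos: [0.4793, -0.3354, 0.1551]
ee_rot: [[1.0, -0.02, 0.003], [-0.02, -1.0, -0.003], [0.004, 0.003, -1.0]]
wrist_force: [0.1, 0.5, -0.9]
gripper_width: 0.0168
finger_force: 44.4
```

```bash
python3 snap.py w6; python3 snap.py s6 side; python3 -c "
import cv2,numpy as np
a=cv2.imread('pics/w6.png')[0:300,120:520];b=cv2.resize(cv2.imread('pics/s6.png')[70:170,310:440],None,fx=3,fy=3)
cv2.imwrite('pics/m6.png',cv2.convertScaleAbs(np.hstack([a,b]),alpha=1.3))"
```

```text
13.325 [ 0.4793 -0.3354  0.1551] [[1.0, -0.02, 0.003], [-0.02, -1.0, -0.003], [0.004, 0.003, -1.0]]
13.375 [ 0.4794 -0.3354  0.155 ] [[1.0, -0.02, 0.004], [-0.02, -1.0, -0.003], [0.004, 0.003, -1.0]]
```

View pics/m6.png

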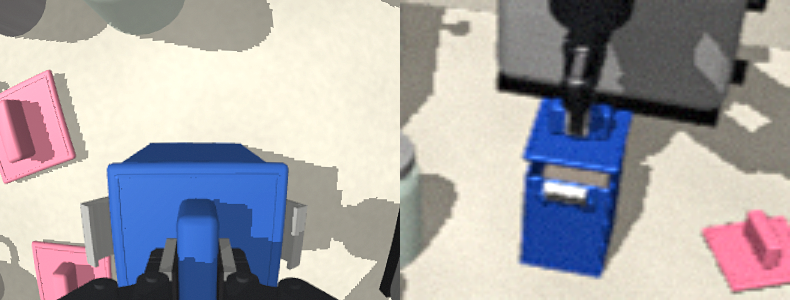

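Call:
{"name": "servo_tool", "arguments": {"targets": [-0.15, -0.18, 0, 0, -0.15, -0.18, 0.4, 0, -0.15, -0.18, 0.8, 0, -0.15, -0.18, 1.2, 0, -0.15, -0.18, 1.4, 0]}}

```text
t: 14.05
ee_pos: [0.477, -0.3325, 0.1376]
ee_rot: [[1.0, -0.019, -0.001], [-0.019, -1.0, 0.001], [-0.001, -0.001, -1.0]]
wrist_force: [0.4, 0.1, -0.7]
gripper_width: 0.0172
finger_force: 44.4
```

Call:
{"name": "servo_tool", "arguments": {"targets": [0.05, 0.05, 0.1, 0, 0.05, 0.05, 0.2, 0, 0.05, 0.05, 0.3, 0, 0.05, 0.05, 0.4, 0, 0.05, 0.05, 0.5, 0, 0.05, 0.05, 0.5, 0]}}

```text
t: 14.8
ee_pos: [0.4778, -0.3333, 0.1355]
ee_rot: [[1.0, -0.019, 0.001], [-0.019, -1.0, -0.001], [0.001, 0.001, -1.0]]
wrist_force: [-2.5, 1.7, 7.4]
gripper_width: 0.0171
finger_force: 45.6
```

Contact at 7 N at the expected height. Release, rise, close the fingers and press lightly on the bar top (expected contact at TCP z≈0.160) to confirm seating.

Call:
{"name": "servo_tool", "arguments": {"targets": [0, 0, 0, 0, 0, 0, 0, 0, 0, 0, 0, 0, 0, 0, -2, 0, 0, 0, -6, 0, 0, 0, -8, 0, 0, 0, -8, 0], "jaw": 3.5}}

```text
t: 15.68
ee_pos: [0.4785, -0.3339, 0.2154]
ee_rot: [[1.0, -0.019, 0.004], [-0.019, -1.0, -0.003], [0.004, 0.003, -1.0]]
wrist_force: [0.7, 0.0, 0.0]
gripper_width: 0.0352
finger_force: 0.0
```

Call:
{"name": "servo_tool", "arguments": {"targets": [0, 0, 0, 0, 0, 0, 0, 0, 0, 0, 0, 0, 0, 0, 0, 0, 0, 0, 3, 0, 0, 0, 4.5, 0, 0, 0, 4.9, 0, 0, 0, 5.2, 0, 0, 0, 5.5, 0, 0, 0, 5.65, 0, 0, 0, 5.75, 0], "jaw": 0}}

```text
t: 17.05
ee_pos: [0.4782, -0.3336, 0.1601]
ee_rot: [[1.0, -0.019, 0.003], [-0.019, -1.0, -0.003], [0.003, 0.003, -1.0]]
wrist_force: [-4.8, 3.3, 11.6]
gripper_width: -0.0002
finger_force: 6.2
```

Bar top at 0.160, so the lid is fully seated. Now the left clip: go out and around, down beside it, then in.

Call:
{"name": "servo_tool", "arguments": {"targets": [0, 0, -5, 0, 0, -5, -5, 0, 0, -10.5, -5, 0, 0, -10.5, -5, 0, 0, -10.5, 0, 0, 0, -10.5, 4, 0, 0, -10.5, 4.6, 0, 0, -10.5, 4.6, 0, 0, -10.5, 4.6, 0]}}

```text
t: 18.18
ee_pos: [0.4811, -0.2294, 0.1124]
ee_rot: [[1.0, -0.02, 0.004], [-0.02, -1.0, -0.002], [0.004, 0.002, -1.0]]
wrist_force: [-0.4, 0.5, 0.6]
gripper_width: 0.0004
finger_force: 0.0
```

Call:
{"name": "servo_tool", "arguments": {"targets": [-0.2, 0.8, 0, 0, -0.2, 1.5, 0, 0, -0.2, 1.8, -0.2, 0, -0.2, 2.1, -0.4, 0, -0.2, 2.4, -0.6, 0, -0.2, 2.7, -0.7, 0, -0.2, 3.0, -0.8, 0, -0.2, 3.0, -0.8, 0]}}

```text
t: 19.18
ee_pos: [0.4772, -0.2585, 0.118]
ee_rot: [[1.0, -0.02, 0.0], [-0.02, -1.0, -0.001], [0.0, 0.001, -1.0]]
wrist_force: [-0.3, 1.4, 0.4]
gripper_width: 0.0002
finger_force: 0.2
```

Call:
{"name": "servo_tool", "arguments": {"targets": [0, 0.1, 0, 0, 0, 0.2, 0, 0, 0, 0.3, 0, 0, 0, 0.4, 0, 0, 0, 0.4, 0, 0, 0, 0.4, 0, 0]}}

```text
t: 19.92
ee_pos: [0.477, -0.2623, 0.1177]
ee_rot: [[1.0, -0.02, -0.0], [-0.02, -1.0, -0.0], [-0.0, 0.0, -1.0]]
wrist_force: [-0.5, 0.5, -0.3]
gripper_width: 0.0001
finger_force: 0.3
```

Call:
{"name": "servo_tool", "arguments": {"targets": [0, 0.1, 0, 0, 0, 0.2, 0, 0, 0, 0.2, 0, 0]}}

```text
t: 20.3
ee_pos: [0.477, -0.2643, 0.1178]
ee_rot: [[1.0, -0.02, 0.0], [-0.02, -1.0, -0.0], [0.0, 0.0, -1.0]]
wrist_force: [-0.3, 1.1, 1.2]
gripper_width: 0.0
finger_force: 0.4
```

Call:
{"name": "servo_tool", "arguments": {"targets": [0, 0.1, 0, 0, 0, 0.2, 0, 0, 0, 0.2, 0, 0]}}

```text
t: 20.68
ee_pos: [0.4769, -0.2663, 0.1178]
ee_rot: [[1.0, -0.02, 0.0], [-0.02, -1.0, -0.0], [0.0, 0.0, -1.0]]
wrist_force: [-0.0, 1.1, 0.4]
gripper_width: -0.0
finger_force: 0.3
```

Call:
{"name": "servo_tool", "arguments": {"targets": [0, 0.1, 0, 0, 0, 0.2, 0, 0, 0, 0.2, 0, 0]}}

```text
t: 21.05
ee_pos: [0.477, -0.2674, 0.1181]
ee_rot: [[1.0, -0.019, 0.0], [-0.019, -1.0, 0.001], [0.0, -0.001, -1.0]]
wrist_force: [-0.6, 4.9, 3.7]
gripper_width: 0.0003
finger_force: 2.6
```

Firm stop at 4.9 N at the expected place, so the left clip is closed. Now the right one.

Call:
{"name": "servo_tool", "arguments": {"targets": [0, -1, 0, 0, 0, -3, 0, 0, 0, -3, -5, 0, 0, -3, -9.5, 0, 0, 3, -9.5, 0, 0, 9, -9.5, 0, 0, 15, -9.5, 0, 0, 17, -9.5, 0, 0, 17, -5, 0, 0, 17, 0, 0, 0, 17, 0.4, 0, 0, 17, 0.4, 0]}}

```text
t: 22.55
ee_pos: [0.4744, -0.4377, 0.1152]
ee_rot: [[1.0, -0.018, 0.001], [-0.018, -1.0, -0.001], [0.001, 0.001, -1.0]]
wrist_force: [-0.6, -1.0, 0.3]
gripper_width: 0.0002
finger_force: 0.0
```

Call:
{"name": "servo_tool", "arguments": {"targets": [0.3, -0.8, 0, 0, 0.3, -1.5, 0, 0, 0.3, -1.8, -0.1, 0, 0.3, -2.1, -0.2, 0, 0.3, -2.4, -0.3, 0, 0.3, -2.7, -0.4, 0, 0.3, -3.0, -0.5, 0, 0.3, -3.2, -0.5, 0, 0.3, -3.4, -0.5, 0, 0.3, -3.4, -0.5, 0]}}

```text
t: 23.8
ee_pos: [0.4772, -0.4034, 0.118]
ee_rot: [[1.0, -0.019, -0.001], [-0.019, -1.0, 0.002], [-0.001, -0.002, -1.0]]
wrist_force: [-0.3, -0.7, 0.2]
gripper_width: 0.0002
finger_force: 0.4
```

Call:
{"name": "servo_tool", "arguments": {"targets": [0, -0.1, 0, 0, 0, -0.2, 0, 0, 0, -0.2, 0, 0]}}

```text
t: 24.18
ee_pos: [0.4772, -0.4017, 0.1183]
ee_rot: [[1.0, -0.019, -0.001], [-0.019, -1.0, 0.001], [-0.001, -0.001, -1.0]]
wrist_force: [0.2, -0.6, -0.2]
gripper_width: 0.0002
finger_force: 0.2
```

Call:
{"name": "servo_tool", "arguments": {"targets": [0, -0.1, 0, 0, 0, -0.2, 0, 0, 0, -0.2, 0, 0]}}

```text
t: 24.55
ee_pos: [0.4773, -0.4, 0.1187]
ee_rot: [[1.0, -0.019, -0.0], [-0.019, -1.0, 0.0], [-0.0, -0.0, -1.0]]
wrist_force: [-0.0, -0.3, -0.3]
gripper_width: -0.0002
finger_force: 0.2
```

Call:
{"name": "servo_tool", "arguments": {"targets": [0, -0.1, 0, 0, 0, -0.2, 0, 0, 0, -0.2, 0, 0]}}

```text
t: 24.92
ee_pos: [0.4774, -0.3988, 0.1194]
ee_rot: [[1.0, -0.02, 0.001], [-0.02, -1.0, -0.001], [0.001, 0.001, -1.0]]
wrist_force: [-0.3, -2.9, 1.1]
gripper_width: 0.0
finger_force: 1.6
```

Call:
{"name": "servo_tool", "arguments": {"targets": [0, -0.1, 0, 0, 0, -0.1, 0, 0, 0, -0.1, 0, 0]}}

```text
t: 25.3
ee_pos: [0.4775, -0.3981, 0.1197]
ee_rot: [[1.0, -0.02, 0.001], [-0.02, -1.0, -0.002], [0.001, 0.002, -1.0]]
wrist_force: [-2.1, -5.1, 4.5]
gripper_width: -0.0003
finger_force: 2.6
```

Same firm stop on the right. Retreat and check both clips from the wrist camera.

Call:
{"name": "servo_tool", "arguments": {"targets": [0, 1, 0, 0, 0, 3, 0, 0, 0, 3, -5, 0, 0, 3, -10, 0, 0, 3, -14, 0, -5, -2, -14, 0, -10, -6.5, -14, 0, -12, -6.5, -14, 0, -12, -6.5, -14, 0, -12, -6.5, -14, 0]}}

```text
t: 26.55
ee_pos: [0.3592, -0.3305, 0.2586]
ee_rot: [[1.0, -0.02, 0.0], [-0.02, -1.0, 0.001], [0.0, -0.001, -1.0]]
wrist_force: [-0.1, 0.9, 0.3]
gripper_width: -0.0003
finger_force: 0.0
```

```bash
python3 snap.py w9; python3 snap.py t9 top; python3 - <<'E'
from h import *
import json,cv2
pos,rot=json.load(open('pics/w9.json'));im=cv2.imread('pics/w9.png').astype(int)
Rz=R.from_euler('z',-.0176).as_matrix()
for s in(1,-1):
  for a in(0,.15,.6):
    for x in(0,):
      d=np.array([x,s*(.0515+.027*np.sin(a)+.0015*np.cos(a)),.106+.027*np.cos(a)])
      e=d+[0,-s*.0105*np.cos(a),.0105*np.sin(a)]
      print(s,a,wproj(np.array([d,e])@Rz.T+[.4777,-.3334,0],pos,rot).round(1).tolist())
r=int(wproj(np.array([[.4777,-.3334,.133]]),pos,rot)[0,1])
for n in('w9','w5'):
  q=cv2.imread(f'pics/{n}.png')[r-2 if n=='w9' else 60]
  for x in list(range(232,276))+list(range(362,406)): print(f"{x}:{q[x].tolist()}",end=' ')
  print('\n')
print(r)
a,b=cv2.imread('pics/top0.png').astype(int),cv2.imread('pics/t9.png').astype(int)
d=(abs(a-b).max(2)>40).astype(np.uint8);n,l,s,_=cv2.connectedComponentsWithStats(d);print([x.tolist() for x in s[1:] if x[4]>25])
E
```

```text
26.55 [ 0.3592 -0.3305  0.2586] [[1.0, -0.02, 0.0], [-0.02, -1.0, 0.001], [0.0, -0.001, -1.0]]
26.6 [ 0.3593 -0.3305  0.2584] [[1.0, -0.02, 0.0], [-0.02, -1.0, 0.001], [0.0, -0.001, -1.0]]
1 0 [[256.4, 59.5], [268.5, 58.8]]
1 0.15 [[252.0, 59.8], [263.5, 58.8]]
1 0.6 [[240.9, 61.4], [249.0, 59.7]]
-1 0 [[379.8, 59.3], [367.9, 58.6]]
-1 0.15 [[384.3, 59.6], [372.8, 58.6]]
-1 0.6 [[395.3, 61.2], [387.3, 59.5]]
232:[98, 106, 108] 233:[97, 104, 107] 234:[97, 106, 108] 235:[132, 144, 147] 236:[154, 168, 172] 237:[152, 167, 171] 238:[152, 165, 169] 239:[150, 165, 169] 240:[151, 165, 169] 241:[151, 165, 169] 242:[151, 165, 168] 243:[151, 165, 169] 244:[150, 163, 167] 245:[150, 163, 167] 246:[150, 163, 167] 247:[148, 162, 167] 248:[149, 163, 166] 249:[149, 163, 166] 250:[150, 163, 167] 251:[149, 163, 167] 252:[150, 163, 167] 253:[151, 164, 168] 254:[150, 164, 168] 255:[151, 165, 169] 256:[147, 158, 160] 257:[141, 146, 147] 258:[137, 140, 140] 259:[136, 140, 140] 260:[138, 141, 141] 261:[140, 143, 143] 262:[138, 141, 141] 263:[137, 140, 139] 264:[136, 140, 141] 265:[137, 141, 140] 266:[139, 1
[... 2193 characters left out ...]
, 140, 140] 382:[135, 139, 139] 383:[139, 144, 143] 384:[140, 144, 143] 385:[138, 143, 143] 386:[137, 141, 141] 387:[138, 141, 141] 388:[140, 144, 145] 389:[138, 143, 143] 390:[137, 141, 141] 391:[137, 141, 141] 392:[134, 139, 138] 393:[122, 125, 125] 394:[110, 112, 112] 395:[112, 116, 116] 396:[111, 114, 113] 397:[111, 113, 113] 398:[111, 114, 114] 399:[112, 114, 115] 400:[112, 115, 116] 401:[105, 113, 115] 402:[111, 121, 123] 403:[111, 121, 124] 404:[112, 123, 125] 405:[112, 122, 125] 

57
[[304, 200, 28, 14, 179], [413, 215, 24, 24, 456], [311, 231, 232, 169, 14957], [93, 294, 135, 106, 7040], [211, 309, 78, 30, 884], [293, 318, 11, 9, 41], [227, 320, 86, 80, 3446], [385, 392, 20, 8, 94]]
```

The clips measure 256–268 and 367.5–379.5 px. The closed model predicts 256.4–268.5 and 367.9–379.8, so both are fully shut. Handing in.

```bash
python3 -c "
from bench import arm
print(arm.sign_off())"
```

```text
the job is handed in; nothing more can be done
None
```

The job is handed in: the mid-size lid is seated on the blue canister and both side clips measured fully shut in the last wrist-camera image; the sign-off returned no verdict.

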